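# Start the reaction bench in order

## Task

Start up the reaction bench: with the fingertips, lightly press the black key on top of the coolant pump all the way down, then the one on the magnetic stirrer, and last the one on the heating mantle, strictly in that order. The keys stay down by themselves; do not shove, tip or lift the instruments, and leave the bottle, beaker and jar alone.

Things in the scene. Friction and masses are not known exactly. Their poses are not given: they have to be found in the camera images.
- pump: Coolant pump: the tallest plain box of the three instruments, white, 150 x 110 x 85 mm high, with two brass hose ports (22 mm long) on its back face and a flat grey filler cap (rising 6 mm) on the rear of its top. Loose on the bench, about 1.6 kg. Origin: centre of its underside; x points to its back, z up. Its key is 40 mm to the front (-x) of the centre, key top 95 mm above the bench when off.
- stirrer: Magnetic stirrer: low white box 180 x 120 x 50 mm high with a round steel plate (108 mm across, 6 mm thick, centred 28 mm behind the middle) on top and two small knobs on its front face. Loose, about 1.4 kg. Origin: centre of its underside; x points to its back, z up. Its key is 62 mm to the front (-x) of the centre, key top 60 mm above the bench when off.
- mantle: Heating mantle: white round drum 120 mm across and 90 mm high with an open bowl in its top, and a low console (90 mm wide, 50 mm high) in front of it with one knob on its front face. Loose, about 1.3 kg. Origin: on the underside, 35 mm in front of the drum's axis; x points to the drum, z up. Its key is on the console, 72 mm to the front (-x) of the origin and 47 mm from the drum's wall, key top 60 mm above the bench when off.
- bottle: Bystander: white plastic reagent bottle with red cap, 60 mm across, 130 mm high, standing loose. Origin: centre of its underside.
- beaker: Bystander: empty glass beaker, 68 mm across, 85 mm high, standing loose. Origin: centre of its underside.
- jar: Bystander: small amber jar with white lid, 48 mm across, 65 mm high, standing loose nearer the robot than the instruments. Origin: centre of its underside.
- pump_key_top (a point): Centre of the top face of the coolant pump's push key, a plain black cap 26 mm in diameter with a thin steel ring round it; it travels down with the cap. The cap stands 10 mm proud of the housing when off and 4 mm when on. The press is straight down.
- pump_key (a joint): Coolant pump's key. Latching push key: 0 = up (off), 0.006 = fully down (on), in m. Moves straight down, needs about 3 to 4 N, stops hard at 6 mm and stays where it is left (it does not spring back).
- stirrer_key_top (a point): Centre of the top face of the magnetic stirrer's push key, a plain black cap 26 mm in diameter with a thin steel ring round it; it travels down with the cap. The cap stands 10 mm proud of the housing when off and 4 mm when on. The press is straight down.
- stirrer_key (a joint): Magnetic stirrer's key. Latching push key: 0 = up (off), 0.006 = fully down (on), in m. Moves straight down, needs about 3 to 4 N, stops hard at 6 mm and stays where it is left (it does not spring back).
- mantle_key_top (a point): Centre of the top face of the heating mantle's push key, a plain black cap 26 mm in diameter with a thin steel ring round it; it travels down with the cap. The cap stands 10 mm proud of the housing when off and 4 mm when on. The press is straight down.
- mantle_key (a joint): Heating mantle's key. Latching push key: 0 = up (off), 0.006 = fully down (on), in m. Moves straight down, needs about 3 to 4 N, stops hard at 6 mm and stays where it is left (it does not spring back).
Not all that is in view belongs to the job. What is shaped like the pump but turquoise is not meant. Leave any turquoise look-alike of the stirrer alone.

How it is judged:
By the outcome, as a careful person would: the job done as asked, in the order asked, and still so for the second after the job is handed in, with the robot touching nothing.
It also fails if it takes over 54 s, if anything falls off the work surface, if the arm or the gripper's body presses on something with over 40 N, if the wrist force passes 120 N, or if a joint passes its speed limit or range.

## Robot

A 6-joint arm with a two-finger parallel gripper is mounted at the origin on the work surface. World frame = base frame: x ahead of the robot, y to its left, z up, the work surface at z = 0. Lengths are in mm, angles in rad, forces in N, time in s.
With the tool pointing down it reaches from about 350 to 875 mm from the base axis. Payload 4.2 kg.
Tool frame: the origin (TCP) lies where the fingers leave the gripper's body, on its centre line; the fingertips stand 73 mm ahead of it and the grasp point (between the pads) lies 54 mm ahead of it; z points along the fingers, y is the direction in which the jaws open and shut (so a half turn about z gives the same grasp; the last joint's range is limited). The gripper opens to 85 mm and grips with 20 to 120 N. Pads are 22 mm wide; open, the fingers measure 114 mm over their backs; the gripper's body (76 mm by 85 mm) begins 54 mm behind the grasp point. The pads swing forward as they close: fully open they stand 13 mm farther back than shut.
Start: joints at [1.43, 0.385, 0.008, 0, -1.194, -0.259], TCP at [243.238, 575.704, 303.912] pointing down, gripper open.
Joint ranges: [-3.14, 3.14], [-1.21, 2.06], [-1.07, 1.41], [-3.16, 2.05], [-2.99, -0.16], [-3.1, 3.1]. Speed limits (rad/s): [2.79, 2.79, 3.14, 3.14, 3.14, 3.14].

## Interface

Orientations are given as a unit quaternion [x, y, z, w].
In Python, from bench import arm gives the robot as it stands.
- The arm moves only by the tool apply_moves, never from a script. Its argument "increments" is a list that holds one entry, the list of rows, each a list of 7 numbers: the shift along the tool's x, y, z scaled (see below), then the turn, a rotation vector about the tool's x, y, z scaled (see below), then the gripper's target within -1 to 1 (fully open at 1, half-way at 0, shut at -1). A call has 1 to 10 rows; each row is the pose to reach, as a shift and turn from the pose commanded when the call began, along the tool's axes at that moment; what a row does not reach only later rows make up. The controller multiplies each number of a shift by 100 mm and each number of a turn by 0.5 rad. A row lasts 1/10 s, in which the tool goes at most 50 mm and 8.59 degrees, less where a joint would pass 70% of its speed; a pose out of reach is approached as far as the arm can. A call with a number of a shift or a turn outside -1 to 1 is refused whole. A call with a gripper value outside its range is refused whole. The fingers move at their own pace and stop on an object; the grip force is fixed at half the most. Time passes only in rows, so rows that repeat a pose let the fingers close. It gives the time, the measured TCP pose, the force and the opening at its end, in the units of the state.
- arm.read_state(): the state, without advancing time (a new reading comes with each control period).
- arm.get_image(name): name is "scene" or "side" or "wrist"; returns a dict with "img" (384x512x3 uint8, red, green, blue), "fx", "fy", "cx", "cy" (pixels), "k1" (the pictures are not rectified: a ray, as slopes to the right and down, at radius r is drawn at 1 + k1 r^2 times it, then the intrinsics apply), "pose" (4x4, takes a point from camera to world coordinates). Camera axes: x right, y up, looking along -z (the intrinsics and any distortion apply to the point x, -y, -z); pixel columns grow to the right and rows downward; lengths in mm; the calibration is good to about 2 mm. A picture is of the moment at which its call begins. There is no depth.
- arm.job_done(): hands the job in, once; it reports no verdict.
Trained networks look in a picture, given as the dict that the camera call returned (one of the last four; its "shot" number tells which), for a name from the list of things; names that differ only in an ending like _2 or _b are one class to them, and where a whole thing is asked for, a point or a joint stands for the part that bears it (a point fixed in the world has none). Each returns a list of dicts, best first, with "conf" (0 to 1); they miss things now and then, are a little off and sometimes report something else, mostly with a low value. They report only what shows in the picture. A call takes as long as a camera call. They do not tell look-alikes from the thing itself.
- arm.outline_of(label, picture): "pixels" (384x512 bool, what is visible of it) and "box" ([centre column, centre row, width, height] in pixels, round what is visible of it).
- arm.mark_of(label, picture): "at" ([column, row] in pixels: a listed point, or the origin of a listed thing).
The state is a dict: "clock": time; "joints": joint angles; "joint_vel": joint speeds; "joint_efforts": joint torques, N m; "position": TCP position; "ee_rot": TCP orientation; "contact_force": force on the tool from outside, world axes, zero at the start; "wrist_torque": the same for the moment, N m; "gripper_width": finger opening in mm.
Only numpy, scipy, OpenCV 4.12 (cv2) and the standard library are available. Lean on these libraries where they do the work, as an engineer would, in place of code of your own. Each camera call takes 0.05 s, during which the arm holds its last target.

## Working session

There is one attempt and no reset: what is moved stays moved. The work goes in short steps, Python scripts to look and compute and a tool call to move; the robot and the scene stay as the last step left them, time stands still between calls to the robot, and variables do not carry over. Pictures are saved under pics/ and viewed, and the job is handed in when it is done.

Besides the shell and the picture viewer there is one more tool, called as name(argument=value, ...), one argument or row to a line, values as JSON. apply_moves: Moves the arm, as the interface text tells. Shifts and turns lie within -1 to 1; 1 stands for 100 mm of shift or 0.5 rad of turn. Its arguments: {"type":"object","properties":{"increments":{"type":"array"}},"required":["increments"]}

```bash
ls; mkdir -p pics; cat > h.py <<'E'
import numpy as np, cv2
from bench import arm
def save(n,p): cv2.imwrite(n,cv2.cvtColor(p,cv2.COLOR_RGB2BGR))
def ray(pic,u,v):
    x=(u-pic['cx'])/pic['fx'];y=(v-pic['cy'])/pic['fy']
    K=np.eye(3)
    q=cv2.undistortPoints(np.array([[[x,y]]],float),K,np.array([pic['k1'],0,0,0,0.]))[0,0]
    T=np.array(pic['pose']);d=T[:3,:3]@np.array([q[0],-q[1],-1]);return T[:3,3],d
def atz(pic,u,v,z):
    o,d=ray(pic,u,v);return o+d*(z-o[2])/d[2]
def proj(pic,p):
    T=np.array(pic['pose']);c=T[:3,:3].T@(np.array(p)-T[:3,3]);x=c[0]/-c[2];y=-c[1]/-c[2];s=1+pic['k1']*(x*x+y*y)
    return pic['fx']*x*s+pic['cx'],pic['fy']*y*s+pic['cy']
E
python3 - <<'E'
from h import *
print(arm.read_state())
Z={'pump':95,'stirrer':60,'mantle':60}
for c in ['scene','side','wrist']:
    p=arm.get_image(c);save(f'pics/{c}0.png',p['img'])
    print(c,np.round(p['pose'],2).tolist(),p['fx'])
    for k in Z:
        for m in arm.mark_of(k+'_key_top',p): print(k,m['conf'],np.round(m['at'],1),np.round(atz(p,*m['at'],Z[k]),1))
E
```

```text
pics
{'clock': 0.0, 'joints': array([ 1.42959082e+00,  3.85530946e-01,  6.61548947e-03, -5.12716450e-04,
       -1.19401461e+00, -2.58582339e-01]), 'joint_vel': array([-6.66629061e-04,  7.41096503e-04,  1.27783788e-03,  3.58757972e-05,
        1.01884731e-03, -1.55477951e-04]), 'joint_efforts': array([ 1.18432778e-03, -3.92282474e+01,  1.88405067e+01,  4.18628007e+00,
       -4.67404825e-03,  6.70877327e-06]), 'position': array([243.08021212, 575.31667449, 302.83080197]), 'ee_rot': array([ 9.80068277e-01, -1.98657942e-01, -1.75287530e-04,  1.07901095e-03]), 'contact_force': array([ 0.17991115,  0.51939674, -0.082964  ]), 'wrist_torque': array([-0.02313449, -0.02920782, -0.01592845]), 'gripper_width': 85.45932898398479}
scene [[-0.11, -0.57, 0.81, 1406.4], [0.99, -0.05, 0.1, 8.87], [-0.02, 0.82, 0.58, 666.29], [0.0, 0.0, 0.0, 1.0]] 402.3990921080027
pump 0.51 [399.3 220.7] [668.8 221.8  95. ]
pump 0.39 [203.1 175.5] [ 519.6 -268.8   95. ]
pump 0.39 [144.4 167.6] [ 492.9 -443.8   95. ]
stirrer 0.63 [311.4 196.9] [543.3  22.1  60. ]
stirrer 0.42 [235.3 156.4] [ 349.  -213.2   60. ]
mantle 0.41 [384.5 184.5] [466.6 219.3  60. ]
side [[0.9, 0.34, -0.28, 245.72], [-0.44, 0.68, -0.58, -744.6], [-0.01, 0.64, 0.77, 949.64], [0.0, 0.0, 0.0, 1.0]] 436.6470802608605
pump 0.68 [296.5 314.9] [ 487.6 -442.    95. ]
pump 0.6 [271.3 251.6] [ 513.  -280.4   95. ]
stirrer 0.69 [272.6 253.3] [ 524.5 -267.    60. ]
stirrer 0.64 [226.4 173.1] [531.5  18.2  60. ]
stirrer 0.55 [196.2 265.1] [ 349.2 -215.8   60. ]
mantle 0.4 [183.1 133.7] [480.  224.4  60. ]
wrist [[-0.39, 0.88, 0.26, 308.02], [-0.92, -0.37, -0.11, 547.73], [-0.0, -0.28, 0.96, 374.25], [0.0, 0.0, 0.0, 1.0]] 292.7886135527062
```

View pics/scene0.png

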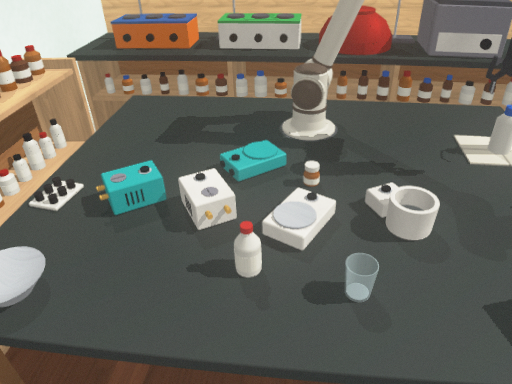

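View pics/side0.png

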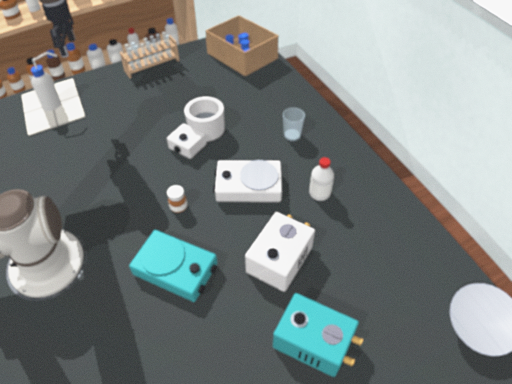

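View pics/wrist0.png

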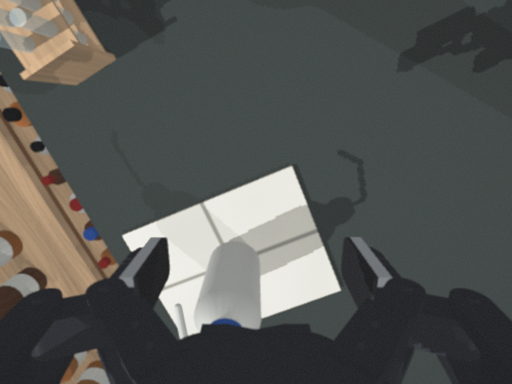

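The white pump is at scene (205,197) with its key at (201,176). The turquoise box at (133,185) is the look-alike. The white stirrer's key is at (311,197), and the turquoise look-alike stirrer is at (253,158). The mantle key is at (385,188). I'll confirm these in enlarged crops and refine the positions.

```bash
python3 - <<'E'
from h import *
Z={'pump':95,'stirrer':60,'mantle':60}
G={'pump':(516,-274),'stirrer':(537,20),'mantle':(473,222)}
tiles=[]
for c in ['scene','side']:
    p=arm.get_image(c);row=[]
    for k in Z:
        u,v=proj(p,(*G[k],Z[k]));u0,v0=int(u)-20,int(v)-20
        cr=p['img'][v0:v0+40,u0:u0+40]
        g=cr.max(2)
        m=(g<60).astype(np.uint8);n,l,s,ce=cv2.connectedComponentsWithStats(m)
        for i in range(1,n):
            if s[i,4]>15: print(c,k,s[i].tolist(),np.round(ce[i]+[u0,v0],1),np.round(atz(p,*(ce[i]+[u0,v0]),Z[k]-2),1))
        row.append(cv2.resize(cr,(260,260),interpolation=cv2.INTER_CUBIC))
    tiles.append(np.hstack(row))
save('pics/crops.png',np.vstack(tiles))
E
```

```text
scene mantle [17, 21, 8, 6, 31] [385.4 188.3] [482.  220.1  58. ]
side pump [18, 21, 8, 7, 41] [272.7 253.3] [ 514.4 -284.7   93. ]
side mantle [14, 34, 4, 5, 17] [176.4 149.9] [438.8 169.6  58. ]
```

View pics/crops.png

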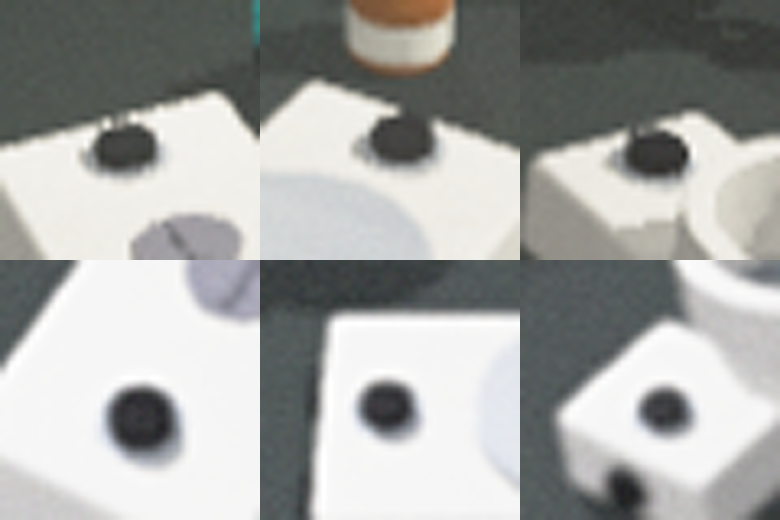

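The crops show white housings with plain black caps on all three targets, seen clearly from both cameras. I'll triangulate using the cap centres read from these crops.

```bash
python3 - <<'E'
from h import *
Z={'pump':95,'stirrer':60,'mantle':60}
G={'pump':(516,-274),'stirrer':(537,20),'mantle':(473,222)}
C={'scene':{'pump':(124,147),'stirrer':(142,138),'mantle':(137,153)},'side':{'pump':(142,158),'stirrer':(126,146),'mantle':(145,150)}}
P={c:arm.get_image(c) for c in C}
for k in Z:
    A=np.zeros((3,3));b=np.zeros(3)
    for c in C:
        u,v=proj(P[c],(*G[k],Z[k]));q=np.array([int(u)-20,int(v)-20])+np.array(C[c][k])/6.5-0.42
        o,d=ray(P[c],*q);d/=np.linalg.norm(d);M=np.eye(3)-np.outer(d,d);A+=M;b+=M@o
        print(c,k,np.round(q,1),np.round(atz(P[c],*q,Z[k]-3),1))
    print('  tri',np.round(np.linalg.solve(A,b),1))
E
```

```text
scene pump [199.7 176.2] [ 519.2 -278.7   92. ]
side pump [272.4 252.9] [ 514.7 -283.    92. ]
  tri [ 515.3 -280.7   89.1]
scene stirrer [311.4 195.8] [534.   22.1  57. ]
side stirrer [226. 174.] [530.   18.1  57. ]
  tri [530.8  21.6  54.1]
scene mantle [385.7 188.1] [479.6 221.2  57. ]
side mantle [182.9 136.7] [475.7 215.6  57. ]
  tri [476.4 221.   53.7]
```

apply_moves(
  increments=[
    [[0.1, 0.12, 0, 0, 0, 0, -1], [0.3, 0.35, 0, 0, 0, 0, -1], [0.55, 0.65, 0, 0, 0, 0, -1], [0.85, 1, 0, 0, 0, 0, -1]],
  ],
)

```text
clock: 1.2
position: [282.7, 449.8, 303.7]
ee_rot: [0.98, -0.198, 0.0, -0.0]
contact_force: [0.4, -0.2, -0.3]
gripper_width: 28.3
```

apply_moves(
  increments=[
    [[0.28, 0.33, 0, 0, 0, 0, -1], [0.56, 0.66, 0, 0, 0, 0, -1], [0.85, 1, 0, 0, 0, 0, -1]],
  ],
)

```text
clock: 1.5
position: [322.2, 323.7, 304.2]
ee_rot: [0.98, -0.198, 0.0, -0.0]
contact_force: [1.0, -0.5, 0.1]
gripper_width: 0.1
```

apply_moves(
  increments=[
    [[0.28, 0.33, 0, 0, 0, 0, -1], [0.56, 0.66, 0, 0, 0, 0, -1], [0.85, 1, 0, 0, 0, 0, -1]],
  ],
)

```text
clock: 1.8
position: [361.5, 198.5, 304.3]
ee_rot: [0.98, -0.198, 0.0, -0.001]
contact_force: [1.3, 0.1, 0.6]
gripper_width: 0.0
```

apply_moves(
  increments=[
    [[0.28, 0.33, 0, 0, 0, 0, -1], [0.56, 0.66, 0, 0, 0, 0, -1], [0.85, 1, 0, 0, 0, 0, -1]],
  ],
)

```text
clock: 2.1
position: [400.9, 73.2, 304.4]
ee_rot: [0.98, -0.198, 0.001, -0.001]
contact_force: [1.1, 0.9, -0.5]
gripper_width: -0.1
```

apply_moves(
  increments=[
    [[0.28, 0.33, 0, 0, 0, 0, -1], [0.56, 0.66, 0, 0, 0, 0, -1], [0.85, 1, 0, 0, 0, 0, -1]],
  ],
)

```text
clock: 2.4
position: [440.3, -52.1, 304.4]
ee_rot: [0.98, -0.198, 0.001, -0.0]
contact_force: [0.3, 0.1, 0.5]
gripper_width: 0.2
```

apply_moves(
  increments=[
    [[0.28, 0.3, 0, 0, 0, 0, -1], [0.55, 0.6, 0, 0, 0, 0, -1], [0.8, 0.9, 0, 0, 0, 0, -1]],
  ],
)

```text
clock: 2.7
position: [479.2, -166.2, 304.1]
ee_rot: [0.98, -0.199, 0.0, -0.0]
contact_force: [0.8, 0.7, -0.3]
gripper_width: 0.1
```

apply_moves(
  increments=[
    [[0.28, 0.3, 0, 0, 0, 0, -1], [0.55, 0.6, 0, 0, 0, 0, -1], [0.7, 0.8, 0, 0, 0, 0, -1], [0.8, 0.9, 0, 0, 0, 0, -1], [0.8, 0.9, 0, 0, 0, 0, -1], [0.8, 0.9, 0, 0, 0, 0, -1]],
  ],
)

```text
clock: 3.3
position: [517.2, -277.8, 303.8]
ee_rot: [0.98, -0.199, -0.0, -0.0]
contact_force: [0.1, 0.1, 0.0]
gripper_width: 0.4
```

```bash
python3 - <<'E'
from h import *
s=arm.read_state();print(s['position'],s['ee_rot'],s['contact_force'])
p=arm.get_image('wrist');save('pics/wrist1.png',p['img'])
for m in arm.mark_of('pump_key_top',p): print(m['conf'],np.round(m['at'],1),np.round(atz(p,*m['at'],95),1))
print(proj(p,(517,-281,95)))
p=arm.get_image('side');save('pics/side1.png',p['img'])
E
```

```text
[ 517.24502879 -277.83906343  303.7686389 ] [ 9.80090838e-01 -1.98549357e-01 -2.52760594e-04 -1.96496767e-04] [0.101553   0.07048151 0.01773559]
0.83 [427.8 140.4] [ 487.5 -444.2   95. ]
0.58 [258.4 179.4] [ 514.8 -280.5   95. ]
(np.float64(258.04933496126625), np.float64(177.23760945921694))
```

View pics/wrist1.png

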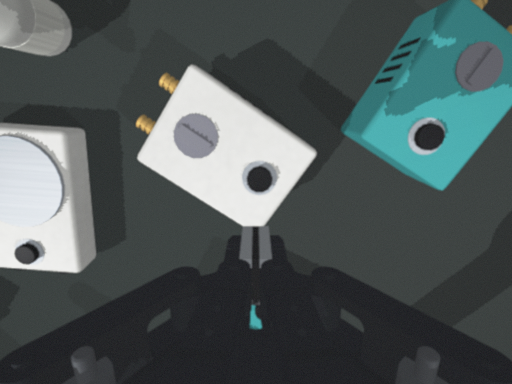

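The white pump is in the centre of the wrist view, with its key at (260,179). The turquoise look-alike is at the upper right. The wrist and other views agree to within 3 mm, so I'll descend with a small lateral correction.

apply_moves(
  increments=[
    [[0, 0.04, 0.3, 0, 0, 0, -1], [0, 0.04, 0.6, 0, 0, 0, -1], [0, 0.04, 0.85, 0, 0, 0, -1], [0, 0.04, 1, 0, 0, 0, -1], [0, 0.04, 1, 0, 0, 0, -1]],
  ],
)

```text
clock: 3.95
position: [514.7, -280.8, 201.8]
ee_rot: [0.98, -0.198, -0.002, -0.0]
contact_force: [-0.4, 0.0, 0.1]
gripper_width: -0.1
```

apply_moves(
  increments=[
    [[0, 0, 0.1, 0, 0, 0, -1], [0, 0, 0.2, 0, 0, 0, -1], [0, 0, 0.25, 0, 0, 0, -1], [0, 0, 0.25, 0, 0, 0, -1], [0, 0, 0.25, 0, 0, 0, -1]],
  ],
)

```text
clock: 4.45
position: [516.0, -282.2, 179.1]
ee_rot: [0.98, -0.199, 0.0, 0.0]
contact_force: [-0.6, -0.0, 0.0]
gripper_width: 0.2
```

```bash
python3 - <<'E'
from h import *
s=arm.read_state();print(s['position'],s['contact_force'])
p=arm.get_image('wrist');save('pics/wrist2.png',p['img'])
print(proj(p,(s['position']-[0,0,73])))
p=arm.get_image('side');save('pics/side2.png',cv2.resize(p['img'][200:300,210:340],(780,600),interpolation=cv2.INTER_CUBIC))
E
```

```text
[ 516.04878255 -282.15399979  179.1464989 ] [-0.63498287 -0.00850221  0.00973165]
(np.float64(254.46159566865327), np.float64(240.24461172424972))
```

View pics/wrist2.png

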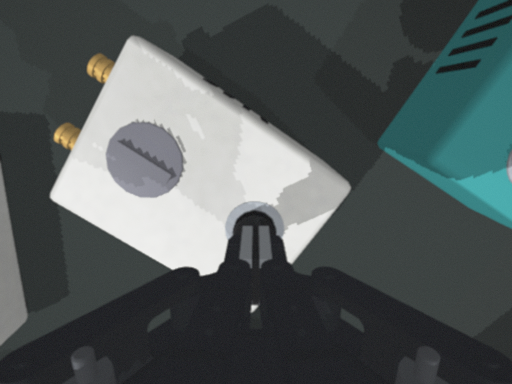

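View pics/side2.png

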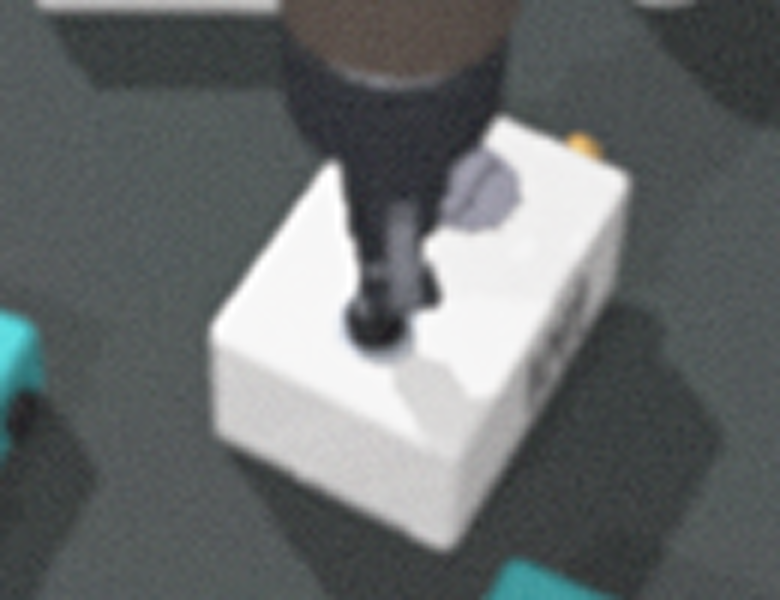

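The fingertips are centred over the black cap at wrist (255,225) and the side view agrees. The gap is about 11 mm. I'll press in small steps and watch the force.

apply_moves(
  increments=[
    [[0, 0, 0.05, 0, 0, 0, -1], [0, 0, 0.09, 0, 0, 0, -1], [0, 0, 0.12, 0, 0, 0, -1], [0, 0, 0.13, 0, 0, 0, -1], [0, 0, 0.13, 0, 0, 0, -1]],
  ],
)

```text
clock: 5.05
position: [515.9, -282.0, 165.8]
ee_rot: [0.98, -0.199, -0.0, -0.0]
contact_force: [-0.3, -0.4, -0.4]
gripper_width: 0.0
```

apply_moves(
  increments=[
    [[0, 0, 0.01, 0, 0, 0, -1], [0, 0, 0.02, 0, 0, 0, -1], [0, 0, 0.02, 0, 0, 0, -1]],
  ],
)

```text
clock: 5.35
position: [515.9, -282.1, 164.0]
ee_rot: [0.98, -0.199, 0.0, 0.0]
contact_force: [-0.4, 0.3, 2.5]
gripper_width: -0.1
```

apply_moves(
  increments=[
    [[0, 0, 0.01, 0, 0, 0, -1], [0, 0, 0.02, 0, 0, 0, -1], [0, 0, 0.02, 0, 0, 0, -1]],
  ],
)

```text
clock: 5.65
position: [515.9, -282.1, 161.8]
ee_rot: [0.98, -0.199, -0.0, 0.0]
contact_force: [-0.2, 1.5, 3.3]
gripper_width: -0.1
```

apply_moves(
  increments=[
    [[0, 0, 0.01, 0, 0, 0, -1], [0, 0, 0.02, 0, 0, 0, -1], [0, 0, 0.02, 0, 0, 0, -1]],
  ],
)

```text
clock: 5.95
position: [515.9, -282.1, 160.5]
ee_rot: [0.98, -0.198, 0.0, 0.0]
contact_force: [-2.2, 1.0, 5.4]
gripper_width: 0.2
```

apply_moves(
  increments=[
    [[0, 0, 0.01, 0, 0, 0, -1], [0, 0, 0.01, 0, 0, 0, -1], [0, 0, 0.01, 0, 0, 0, -1]],
  ],
)

```text
clock: 6.25
position: [515.9, -282.1, 160.0]
ee_rot: [0.98, -0.198, 0.0, 0.0]
contact_force: [-3.3, 2.3, 7.8]
gripper_width: 0.0
```

apply_moves(
  increments=[
    [[0, 0, 0.01, 0, 0, 0, -1], [0, 0, 0.01, 0, 0, 0, -1], [0, 0, 0.01, 0, 0, 0, -1]],
  ],
)

```text
clock: 6.55
position: [515.9, -282.1, 159.5]
ee_rot: [0.98, -0.198, 0.0, 0.0]
contact_force: [-2.8, 2.7, 11.7]
gripper_width: -0.3
```

The force is climbing against a stop: 11.7 N against the 3–4 N key force. I'll lift and check.

apply_moves(
  increments=[
    [[0, 0, -0.1, 0, 0, 0, -1], [0, 0, -0.3, 0, 0, 0, -1], [0, 0, -0.6, 0, 0, 0, -1], [0, 0, -1, 0, 0, 0, -1], [0, 0, -1, 0, 0, 0, -1]],
  ],
)

```text
clock: 7.05
position: [518.5, -283.2, 264.0]
ee_rot: [0.98, -0.198, 0.006, 0.001]
contact_force: [0.7, -0.3, 0.2]
gripper_width: -0.3
```

apply_moves(
  increments=[
    [[0, 0, -0.3, 0, 0, 0, -1], [0, 0, -0.45, 0, 0, 0, -1], [0, 0, -0.45, 0, 0, 0, -1], [0, 0, -0.45, 0, 0, 0, -1]],
  ],
)

```text
clock: 7.45
position: [515.6, -281.8, 302.0]
ee_rot: [0.98, -0.199, -0.0, -0.0]
contact_force: [0.4, 0.3, -0.8]
gripper_width: 0.1
```

```bash
python3 - <<'E'
from h import *
s=arm.read_state();print(s['position'],s['contact_force'])
p=arm.get_image('wrist')
a=cv2.imread('pics/wrist1.png')[:,:,::-1][60:240,130:330];b=p['img'][60:240,130:330]
save('pics/cmp3.png',np.hstack([cv2.resize(x,(400,360),interpolation=cv2.INTER_CUBIC) for x in (a,b)]))
a=cv2.imread('pics/side0.png')[:,:,::-1][205:295,240:330];q=arm.get_image('side');save('pics/sd3.png',np.hstack([cv2.resize(x,(400,400),interpolation=cv2.INTER_CUBIC) for x in (a,q['img'][205:295,240:330])]))
for k in ('stirrer_key_top','pump_key_top'):
  for m in arm.mark_of(k,p): print(k,m['conf'],np.round(m['at'],1),np.round(atz(p,*m['at'],60),1))
print('stir expected',proj(p,(532,20.5,60)), atz(p,260,179,95))
E
```

```text
[ 515.62445362 -281.84454845  301.96036262] [ 0.41485014  0.30943575 -0.81907839]
stirrer_key_top 0.89 [ 19.9 255.5] [530.   21.3  60. ]
stirrer_key_top 0.61 [261.6 311. ] [ 344.5 -218.4   60. ]
pump_key_top 0.92 [427.1 139.4] [ 475.8 -464.1   60. ]
stir expected (np.float64(19.503861340765383), np.float64(253.9221980597049)) [ 513.38840206 -286.1413469    95.        ]
```

View pics/cmp3.png

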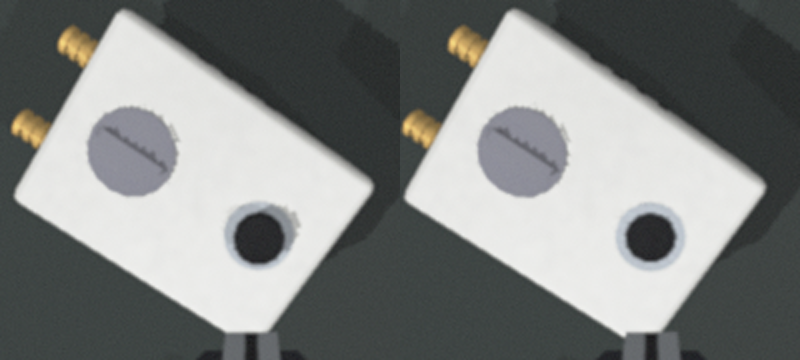

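View pics/sd3.png

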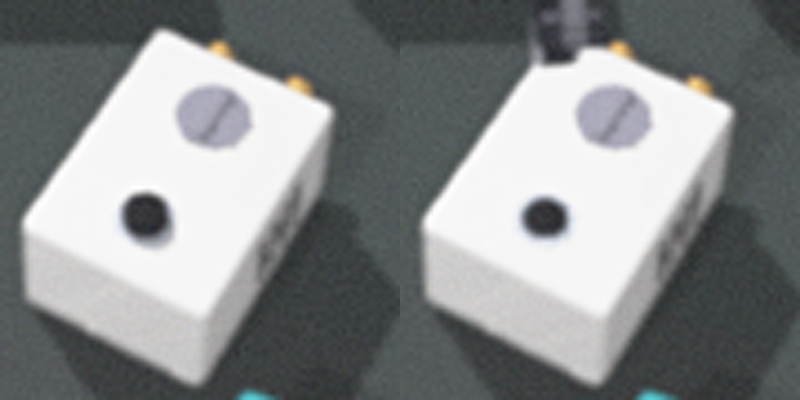

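The cap visibly sank: its shadow is gone and the whole ring now shows. The pump didn't move. First contact and stop were only about 5 mm apart by my readings, so I'll touch it once more to confirm it is at the hard stop.

apply_moves(
  increments=[
    [[0, 0, 0.3, 0, 0, 0, -1], [0, 0, 0.6, 0, 0, 0, -1], [0, 0, 0.85, 0, 0, 0, -1], [0, 0, 1, 0, 0, 0, -1], [0, 0, 1, 0, 0, 0, -1]],
  ],
)

```text
clock: 8.15
position: [514.4, -281.6, 199.5]
ee_rot: [0.98, -0.199, -0.004, -0.0]
contact_force: [-0.7, -0.6, 0.7]
gripper_width: 0.0
```

apply_moves(
  increments=[
    [[0, 0, 0.15, 0, 0, 0, -1], [0, 0, 0.28, 0, 0, 0, -1], [0, 0, 0.36, 0, 0, 0, -1], [0, 0, 0.4, 0, 0, 0, -1], [0, 0, 0.41, 0, 0, 0, -1], [0, 0, 0.41, 0, 0, 0, -1]],
  ],
)

```text
clock: 8.75
position: [516.1, -282.2, 162.2]
ee_rot: [0.98, -0.199, 0.0, 0.0]
contact_force: [0.3, -0.1, -0.1]
gripper_width: -0.2
```

apply_moves(
  increments=[
    [[0, 0, 0.01, 0, 0, 0, -1], [0, 0, 0.01, 0, 0, 0, -1], [0, 0, 0.01, 0, 0, 0, -1]],
  ],
)

```text
clock: 9.05
position: [516.0, -282.1, 161.2]
ee_rot: [0.98, -0.199, 0.0, 0.0]
contact_force: [0.0, 0.2, -0.0]
gripper_width: 0.0
```

apply_moves(
  increments=[
    [[0, 0, 0.01, 0, 0, 0, -1], [0, 0, 0.01, 0, 0, 0, -1], [0, 0, 0.01, 0, 0, 0, -1]],
  ],
)

```text
clock: 9.35
position: [516.0, -282.1, 160.9]
ee_rot: [0.98, -0.198, 0.0, 0.0]
contact_force: [-1.2, 0.1, 5.7]
gripper_width: -0.1
```

apply_moves(
  increments=[
    [[0, 0, 0.01, 0, 0, 0, -1], [0, 0, 0.01, 0, 0, 0, -1], [0, 0, 0.01, 0, 0, 0, -1]],
  ],
)

```text
clock: 9.65
position: [516.0, -282.1, 160.3]
ee_rot: [0.98, -0.198, 0.0, 0.0]
contact_force: [-2.1, 2.1, 7.2]
gripper_width: -0.2
```

Contact this time came at 161.1 and was hard at once (5.7 N), so the tip was at about 88–89 mm, which matches the pressed height. The pump key is down. Next is the stirrer.

apply_moves(
  increments=[
    [[0, 0, -0.1, 0, 0, 0, -1], [0, 0, -0.3, 0, 0, 0, -1], [0, 0, -0.6, 0, 0, 0, -1], [0, 0, -1, 0, 0, 0, -1]],
  ],
)

```text
clock: 10.05
position: [515.0, -281.8, 258.4]
ee_rot: [0.98, -0.199, -0.002, -0.0]
contact_force: [0.7, -1.3, 0.3]
gripper_width: -0.0
```

apply_moves(
  increments=[
    [[-0.1, -0.3, -0.2, 0, 0, 0, -1], [-0.2, -0.65, -0.4, 0, 0, 0, -1], [-0.35, -0.95, -0.4, 0, 0, 0, -1]],
  ],
)

```text
clock: 10.35
position: [522.2, -180.2, 302.5]
ee_rot: [0.98, -0.199, 0.004, -0.0]
contact_force: [0.6, -0.3, -1.1]
gripper_width: 0.1
```

apply_moves(
  increments=[
    [[-0.1, -0.3, 0, 0, 0, 0, -1], [-0.2, -0.65, 0, 0, 0, 0, -1], [-0.35, -0.95, 0, 0, 0, 0, -1]],
  ],
)

```text
clock: 10.65
position: [525.6, -78.3, 299.2]
ee_rot: [0.98, -0.199, 0.0, -0.0]
contact_force: [0.6, 0.4, -0.2]
gripper_width: -0.1
```

apply_moves(
  increments=[
    [[-0.1, -0.3, 0, 0, 0, 0, -1], [-0.2, -0.65, 0, 0, 0, 0, -1], [-0.34, -0.95, 0, 0, 0, 0, -1], [-0.34, -0.95, 0, 0, 0, 0, -1], [-0.34, -0.95, 0, 0, 0, 0, -1], [-0.34, -0.95, 0, 0, 0, 0, -1]],
  ],
)

```text
clock: 11.25
position: [530.9, 20.4, 299.0]
ee_rot: [0.98, -0.199, -0.0, 0.0]
contact_force: [-0.0, 0.0, -0.8]
gripper_width: -0.0
```

```bash
python3 - <<'E'
from h import *
s=arm.read_state();print(s['position'],s['ee_rot'],s['contact_force'])
p=arm.get_image('wrist');save('pics/wrist4.png',p['img'])
for k in ('stirrer_key_top','mantle_key_top'):
  for m in arm.mark_of(k,p): print(k,m['conf'],np.round(m['at'],1),np.round(atz(p,*m['at'],60),1))
print(proj(p,(531,21,60)),proj(p,(477,220,60)))
E
```

```text
[530.90942045  20.44586974 298.96378309] [ 9.80030532e-01 -1.98847063e-01 -2.48673569e-05  2.04988496e-05] [-0.02380889  0.03878664 -0.79536803]
stirrer_key_top 0.93 [502.5 239. ] [ 342.9 -216.1   60. ]
stirrer_key_top 0.62 [254.9 174.8] [527.6  22.   60. ]
mantle_key_top 0.76 [117.8 272.1] [481.  221.6  60. ]
(np.float64(254.47467312527007), np.float64(171.62729501312327)) (np.float64(120.65019263990709), np.float64(274.31550380283767))
```

View pics/wrist4.png

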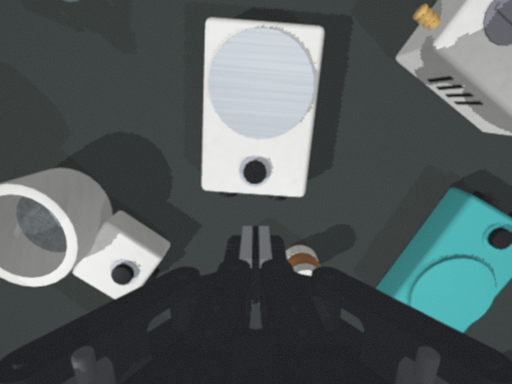

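White stirrer confirmed at wrist (262,105), with its key at (255,173), matching the expected point. The turquoise one is at the lower right. The jar at (302,260) stays well below the gripper body. Descending.

apply_moves(
  increments=[
    [[0, 0, 0.3, 0, 0, 0, -1], [0, 0, 0.6, 0, 0, 0, -1], [0, 0, 0.85, 0, 0, 0, -1], [0, 0, 1, 0, 0, 0, -1], [0, 0, 1, 0, 0, 0, -1]],
  ],
)

```text
clock: 11.9
position: [529.8, 19.9, 196.6]
ee_rot: [0.98, -0.199, -0.002, 0.001]
contact_force: [-0.1, 0.1, -0.3]
gripper_width: 0.0
```

apply_moves(
  increments=[
    [[0, 0, 0.2, 0, 0, 0, -1], [0, 0, 0.4, 0, 0, 0, -1], [0, 0, 0.55, 0, 0, 0, -1], [0, 0, 0.55, 0, 0, 0, -1], [0, 0, 0.55, 0, 0, 0, -1]],
  ],
)

```text
clock: 12.4
position: [531.8, 20.8, 145.0]
ee_rot: [0.98, -0.199, 0.001, -0.0]
contact_force: [-0.1, 0.4, -0.5]
gripper_width: -0.2
```

```bash
python3 - <<'E'
from h import *
s=arm.read_state();print(s['position'],s['contact_force'])
p=arm.get_image('wrist');save('pics/wrist5.png',p['img'])
E
```

```text
[531.77381583  20.77894256 144.97171031] [-0.1357503   0.37215254 -0.51041327]
```

View pics/wrist5.png

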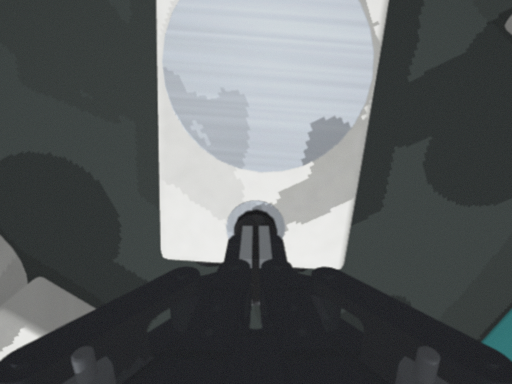

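The fingertips are centred on the cap at (255,220). I'll press now.

apply_moves(
  increments=[
    [[0, 0, 0.06, 0, 0, 0, -1], [0, 0, 0.1, 0, 0, 0, -1], [0, 0, 0.12, 0, 0, 0, -1], [0, 0, 0.13, 0, 0, 0, -1], [0, 0, 0.14, 0, 0, 0, -1], [0, 0, 0.15, 0, 0, 0, -1], [0, 0, 0.16, 0, 0, 0, -1], [0, 0, 0.17, 0, 0, 0, -1], [0, 0, 0.17, 0, 0, 0, -1]],
  ],
)

```text
clock: 13.35
position: [531.0, 20.9, 126.8]
ee_rot: [0.98, -0.199, -0.0, 0.0]
contact_force: [-0.2, -0.6, 1.9]
gripper_width: -0.3
```

apply_moves(
  increments=[
    [[0, 0, 0.01, 0, 0, 0, -1], [0, 0, 0.02, 0, 0, 0, -1], [0, 0, 0.02, 0, 0, 0, -1]],
  ],
)

```text
clock: 13.65
position: [531.0, 20.9, 125.4]
ee_rot: [0.98, -0.198, 0.0, 0.0]
contact_force: [-2.2, -0.3, 6.2]
gripper_width: -0.2
```

apply_moves(
  increments=[
    [[0, 0, 0.01, 0, 0, 0, -1], [0, 0, 0.01, 0, 0, 0, -1], [0, 0, 0.01, 0, 0, 0, -1]],
  ],
)

```text
clock: 13.95
position: [531.0, 21.0, 124.8]
ee_rot: [0.98, -0.198, 0.0, 0.0]
contact_force: [-3.3, 0.2, 9.5]
gripper_width: 0.3
```

apply_moves(
  increments=[
    [[0, 0, 0.01, 0, 0, 0, -1], [0, 0, 0.01, 0, 0, 0, -1], [0, 0, 0.01, 0, 0, 0, -1]],
  ],
)

```text
clock: 14.25
position: [531.0, 21.0, 124.2]
ee_rot: [0.98, -0.198, 0.0, 0.0]
contact_force: [-5.2, 0.5, 11.6]
gripper_width: 0.1
```

apply_moves(
  increments=[
    [[0, 0, -0.1, 0, 0, 0, -1], [0, 0, -0.3, 0, 0, 0, -1], [0, 0, -0.6, 0, 0, 0, -1], [0, 0, -1, 0, 0, 0, -1], [0, 0, -1, 0, 0, 0, -1]],
  ],
)

```text
clock: 14.75
position: [534.0, 21.5, 228.5]
ee_rot: [0.98, -0.198, 0.006, -0.002]
contact_force: [0.7, -0.3, -0.3]
gripper_width: -0.1
```

apply_moves(
  increments=[
    [[0, 0, -0.3, 0, 0, 0, -1], [0, 0, -0.6, 0, 0, 0, -1], [0, 0, -0.75, 0, 0, 0, -1], [0, 0, -0.75, 0, 0, 0, -1], [0, 0, -0.75, 0, 0, 0, -1]],
  ],
)

```text
clock: 15.25
position: [530.6, 20.9, 296.9]
ee_rot: [0.98, -0.199, -0.001, -0.0]
contact_force: [-0.3, -0.2, -0.2]
gripper_width: -0.1
```

```bash
python3 - <<'E'
from h import *
s=arm.read_state();print(s['position'],s['contact_force'])
p=arm.get_image('wrist')
a=cv2.imread('pics/wrist4.png')[:,:,::-1][60:240,160:360];b=p['img'][60:240,160:360]
save('pics/cmp6.png',np.hstack([cv2.resize(x,(400,360),interpolation=cv2.INTER_CUBIC) for x in (a,b)]))
for m in arm.mark_of('mantle_key_top',p): print(m['conf'],np.round(m['at'],1),np.round(atz(p,*m['at'],60),1))
E
```

```text
[530.55348261  20.9479726  296.87344561] [-0.26197547 -0.22217526 -0.18085478]
0.88 [120.1 274.2] [477.5 219.7  60. ]
```

View pics/cmp6.png

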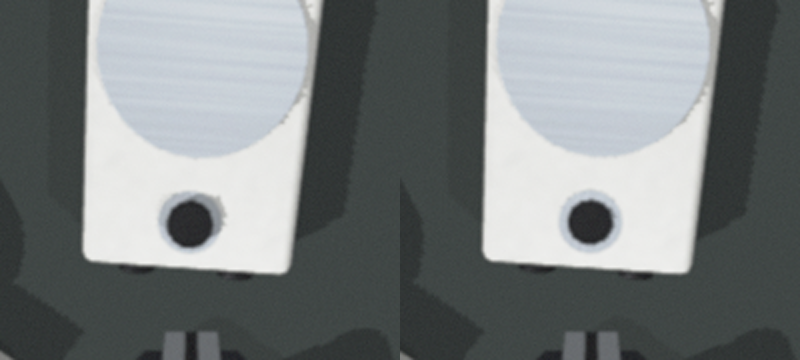

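The stirrer key is down with the same signature as the pump, and the stirrer didn't move. Next is the mantle key at about (477.5, 220).

apply_moves(
  increments=[
    [[-0.2, -0.25, 0, 0, 0, 0, -1], [-0.4, -0.5, 0, 0, 0, 0, -1], [-0.63, -0.81, 0, 0, 0, 0, -1]],
  ],
)

```text
clock: 15.65
position: [503.8, 120.4, 296.3]
ee_rot: [0.98, -0.199, -0.001, 0.001]
contact_force: [0.0, -0.6, 0.4]
gripper_width: -0.2
```

apply_moves(
  increments=[
    [[-0.2, -0.25, 0, 0, 0, 0, -1], [-0.4, -0.5, 0, 0, 0, 0, -1], [-0.55, -0.7, 0, 0, 0, 0, -1], [-0.63, -0.82, 0, 0, 0, 0, -1], [-0.63, -0.82, 0, 0, 0, 0, -1], [-0.63, -0.82, 0, 0, 0, 0, -1]],
  ],
)

```text
clock: 16.25
position: [478.3, 219.8, 297.2]
ee_rot: [0.98, -0.199, -0.001, 0.001]
contact_force: [0.9, 0.1, 0.2]
gripper_width: 0.4
```

```bash
python3 - <<'E'
from h import *
s=arm.read_state();print(s['position'],s['ee_rot'],s['contact_force'])
p=arm.get_image('wrist');save('pics/wrist7.png',p['img'])
for m in arm.mark_of('mantle_key_top',p): print(m['conf'],np.round(m['at'],1),np.round(atz(p,*m['at'],60),1))
print(proj(p,(477.5,220,60)))
E
```

```text
[478.31351725 219.79449231 297.1565888 ] [ 9.80091531e-01 -1.98544384e-01 -5.02950404e-04  6.81758426e-04] [0.9230814  0.07417696 0.24279087]
0.86 [253.4 176.2] [474.3 223.   60. ]
(np.float64(254.7487646673572), np.float64(172.47411728680825))
```

View pics/wrist7.png

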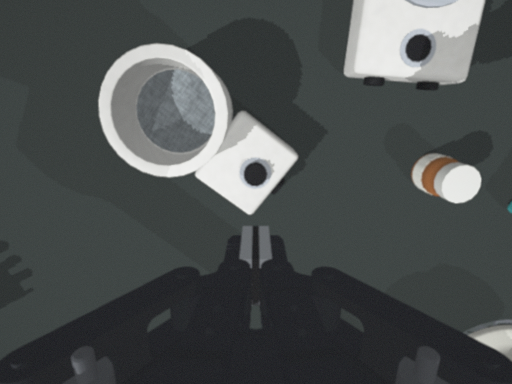

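The mantle console's key is at (256,174), where I expected it. The drum is to the upper left, clear of the fingers. Descending.

apply_moves(
  increments=[
    [[0, 0.01, 0.3, 0, 0, 0, -1], [0, 0.01, 0.6, 0, 0, 0, -1], [0, 0.01, 0.85, 0, 0, 0, -1], [0, 0.01, 1, 0, 0, 0, -1], [0, 0.01, 1, 0, 0, 0, -1]],
  ],
)

```text
clock: 16.85
position: [477.2, 217.5, 195.7]
ee_rot: [0.98, -0.2, -0.002, 0.002]
contact_force: [-0.2, 0.5, 0.0]
gripper_width: -0.1
```

apply_moves(
  increments=[
    [[0, 0, 0.2, 0, 0, 0, -1], [0, 0, 0.4, 0, 0, 0, -1], [0, 0, 0.52, 0, 0, 0, -1], [0, 0, 0.52, 0, 0, 0, -1], [0, 0, 0.52, 0, 0, 0, -1]],
  ],
)

```text
clock: 17.35
position: [478.6, 219.3, 146.8]
ee_rot: [0.98, -0.199, 0.001, -0.0]
contact_force: [0.5, 0.2, 0.3]
gripper_width: -0.1
```

```bash
python3 - <<'E'
from h import *
s=arm.read_state();print(s['position'],s['contact_force'])
p=arm.get_image('wrist');save('pics/wrist8.png',p['img'])
E
```

```text
[478.62058907 219.34361001 146.75436694] [0.52550457 0.16864612 0.26686996]
```

View pics/wrist8.png

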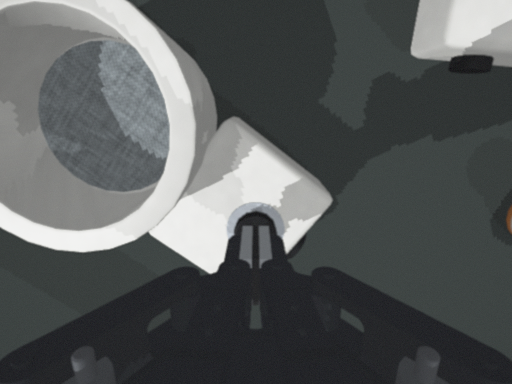

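The tips are centred on the cap at (255,222) and clear of the drum rim. Pressing.

apply_moves(
  increments=[
    [[0, 0, 0.06, 0, 0, 0, -1], [0, 0, 0.1, 0, 0, 0, -1], [0, 0, 0.12, 0, 0, 0, -1], [0, 0, 0.13, 0, 0, 0, -1], [0, 0, 0.14, 0, 0, 0, -1], [0, 0, 0.15, 0, 0, 0, -1], [0, 0, 0.16, 0, 0, 0, -1], [0, 0, 0.17, 0, 0, 0, -1], [0, 0, 0.17, 0, 0, 0, -1]],
  ],
)

```text
clock: 18.3
position: [477.9, 219.2, 128.8]
ee_rot: [0.98, -0.199, -0.0, 0.0]
contact_force: [-1.0, -0.6, 2.5]
gripper_width: 0.0
```

apply_moves(
  increments=[
    [[0, 0, 0.01, 0, 0, 0, -1], [0, 0, 0.02, 0, 0, 0, -1], [0, 0, 0.02, 0, 0, 0, -1]],
  ],
)

```text
clock: 18.6
position: [477.9, 219.2, 126.7]
ee_rot: [0.98, -0.199, -0.0, 0.0]
contact_force: [0.3, -0.4, 1.1]
gripper_width: -0.0
```

apply_moves(
  increments=[
    [[0, 0, 0.01, 0, 0, 0, -1], [0, 0, 0.01, 0, 0, 0, -1], [0, 0, 0.01, 0, 0, 0, -1]],
  ],
)

```text
clock: 18.9
position: [478.0, 219.2, 126.0]
ee_rot: [0.98, -0.199, 0.0, 0.0]
contact_force: [-2.1, -0.1, 4.6]
gripper_width: 0.0
```

apply_moves(
  increments=[
    [[0, 0, 0.01, 0, 0, 0, -1], [0, 0, 0.01, 0, 0, 0, -1], [0, 0, 0.01, 0, 0, 0, -1]],
  ],
)

```text
clock: 19.2
position: [478.0, 219.2, 125.3]
ee_rot: [0.98, -0.198, 0.0, 0.0]
contact_force: [-2.5, -1.2, 5.8]
gripper_width: -0.1
```

apply_moves(
  increments=[
    [[0, 0, 0.01, 0, 0, 0, -1], [0, 0, 0.01, 0, 0, 0, -1], [0, 0, 0.01, 0, 0, 0, -1]],
  ],
)

```text
clock: 19.5
position: [478.0, 219.2, 124.8]
ee_rot: [0.98, -0.198, 0.0, 0.0]
contact_force: [-4.6, -0.3, 9.6]
gripper_width: -0.1
```

apply_moves(
  increments=[
    [[0, 0, 0.01, 0, 0, 0, -1], [0, 0, 0.01, 0, 0, 0, -1], [0, 0, 0.01, 0, 0, 0, -1]],
  ],
)

```text
clock: 19.8
position: [478.0, 219.2, 124.2]
ee_rot: [0.98, -0.198, 0.0, -0.0]
contact_force: [-5.1, -1.7, 11.7]
gripper_width: -0.2
```

apply_moves(
  increments=[
    [[0, 0, -0.1, 0, 0, 0, -1], [0, 0, -0.3, 0, 0, 0, -1], [0, 0, -0.6, 0, 0, 0, -1], [0, 0, -1, 0, 0, 0, -1], [0, 0, -1, 0, 0, 0, -1]],
  ],
)

```text
clock: 20.3
position: [480.7, 221.1, 228.5]
ee_rot: [0.98, -0.198, 0.005, -0.005]
contact_force: [0.1, 1.0, 0.7]
gripper_width: 0.1
```

apply_moves(
  increments=[
    [[0, 0, -0.3, 0, 0, 0, -1], [0, 0, -0.6, 0, 0, 0, -1], [0, 0, -0.74, 0, 0, 0, -1], [0, 0, -0.74, 0, 0, 0, -1], [0, 0, -0.74, 0, 0, 0, -1]],
  ],
)

```text
clock: 20.8
position: [477.7, 219.1, 296.0]
ee_rot: [0.98, -0.199, -0.0, 0.0]
contact_force: [-0.3, 0.3, -0.1]
gripper_width: 0.2
```

```bash
python3 - <<'E'
from h import *
s=arm.read_state();print(s['position'],s['contact_force'])
p=arm.get_image('wrist')
a=cv2.imread('pics/wrist7.png')[:,:,::-1][60:240,160:360];b=p['img'][60:240,160:360]
save('pics/cmp9.png',np.hstack([cv2.resize(x,(400,360),interpolation=cv2.INTER_CUBIC) for x in (a,b)]))
save('pics/scene9.png',arm.get_image('scene')['img'])
a=cv2.imread('pics/side0.png')[:,:,::-1]
q=arm.get_image('side');c=[x[110:300,150:350] for x in (a,q['img'])]
save('pics/side9.png',np.hstack([cv2.resize(x,(400,380),interpolation=cv2.INTER_CUBIC) for x in c]))
E
```

```text
[477.66637668 219.11935355 295.95721012] [-0.31523417  0.26978421 -0.12274764]
```

View pics/cmp9.png

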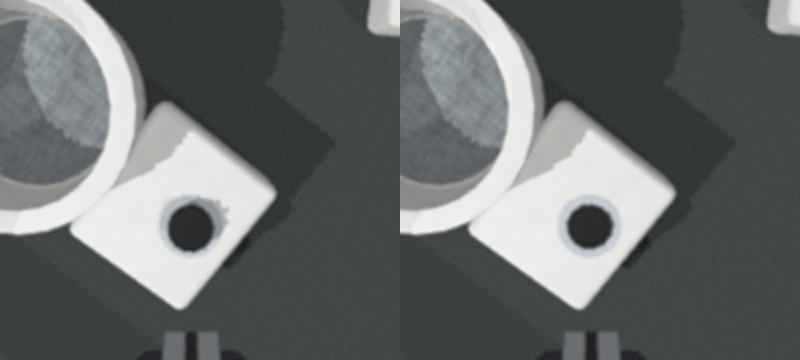

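View pics/scene9.png

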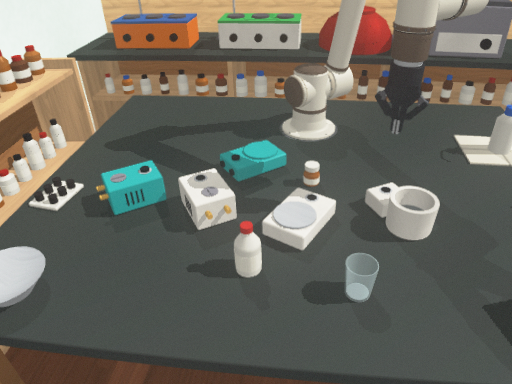

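View pics/side9.png

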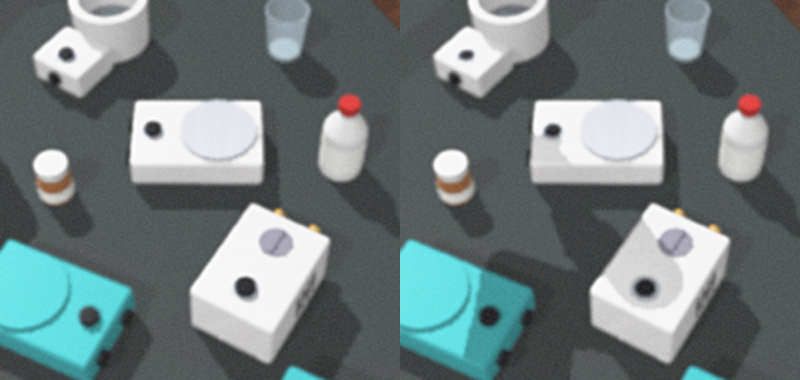

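All three keys are down, nothing has shifted, and the gripper is clear of everything. Handing in.

```bash
python3 -c "
from bench import arm
print(arm.job_done())"
```

```text
the job is handed in; nothing more can be done
None
```

I pressed the black keys in the order asked: white coolant pump, white stirrer, then heating mantle. The job is handed in, at about 21 s on the robot's clock. I used the closed fingertips, left the turquoise look-alikes alone, and finished with the gripper clear of everything.

- **Keys down:** each press pushed past the 3–4 N key force onto the hard stop, peaking at about 11.7 N vertically. In the before/after wrist images, each cap's shadow is gone and the whole steel ring shows.
- **Nothing disturbed:** the side and scene views show the instruments, bottle, beaker and jar where they were.
- **One disagreement:** on the pump's first press, contact and stop seemed only about 5 mm apart instead of 6. I touched it again before going on. It resisted hard at once at the pressed height (about 89 mm), so I took it as fully down. I did not repeat this check on the stirrer and mantle, but their stop heights agreed with the pump's to within about 1 mm.
- **Sideways force:** while pressing against the stops there was up to about 5 N sideways. No movement of the instruments was visible.

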